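Daily check of a hand-held reflectance meter on its sloping reference tile

TASK

Do the daily check of the hand-held meter: lift it off its charging post, aim its nose squarely at the middle of the tile in the sloping reference block, and press gently until the sprung nose sleeve has gone in about half of its 10 mm travel, never hard against its stop, then hold it steady there for two seconds. How deep the tile lies in its frame differs from day to day, so feel for it. Then set the meter back down on its stand, upright with the sleeve right down over the post, let go only once it is there, and leave the vial, dish and bottle alone.

Things in the scene. Friction and masses are not known exactly. Their poses are not given: they have to be found in the camera images.
- meter: white hand-held meter, 142 mm long, 0.14 kg: box handle 36 (x) x 28 (y) x 100 mm, from z 42 to 142 mm, dark screen on its -x side, grey tube-shaped nose sleeve below. Origin: centre of the sleeve's lower rim when fully out; z runs from the nose up to the tail. It starts upright on its stand, sleeve over the post. Grip the handle across the 28 mm, about 108 mm above the origin
- sleeve (a joint): how far the meter's nose sleeve is pushed in, m: 0 fully out, 0.010 hard against the stop. A spring holds it out; it begins to give at about 2.5 N and is half in at about 5 N
- rim (a point): centre of the nose sleeve's open end, moves with the sleeve. The sleeve is 27 mm outside and 20 mm inside, and 36 mm long
- stand: fixed grey round foot of 90 mm diameter and 12 mm height, with an upright round steel post of 14 mm diameter in the middle, which rises 27 mm above the foot's top and is tapered at its tip. Origin: centre of the underside
- post_foot (a point): centre of the post where it rises from the foot's top; the parked sleeve's rim rests at this height around it
- block: fixed reference block, 105 x 95 mm foot; its square 82 mm white frame slopes 35 degrees, leaning so that it faces up and to the block's own -x side. In the frame is a 48 mm square opening with the tile lying parallel behind it. Origin: centre of the underside, z up
- aim (a point): centre of the frame's opening, in the plane of the frame's outer face, 75 mm above the table; its z axis points straight out of the frame (35 degrees from vertical). The face of the tile lies somewhere from 2 to 12 mm behind this plane, and is rigid
- vial: glass vial with a crimp cap, 29 mm diameter, 59 mm high; bystander, loose. Origin: centre of the underside
- dish: flat petri dish, 62 mm diameter, 14 mm high; bystander, loose. Origin: centre of the underside
- bottle: small dropper bottle, 37 mm diameter, 98 mm high; bystander, loose. Origin: centre of the underside

How it is judged (in metres and radians):
On the way:
1. the meter, held in the gripper, is pressed on the tile square to it (within 9 degrees), its nose within 8 mm of the middle, with the sleeve 2 to 8 mm in, and kept steady for 1.5 s (angle between the z axis of meter and the z axis of aim, either way round below 0.157 rad and x of rim in the frame of aim between -0.008 and 0.008 m and y of rim in the frame of aim between -0.008 and 0.008 m and z of rim in the frame of aim below 0 m and value of joint sleeve between 0.002 and 0.008 m and contact force between meter and block above 1 N and contact force between the fingers and meter above 0.5 N and linear speed of meter below 0.015 m/s and angular speed of meter below 0.12 rad/s), for 1.5 s.
At the end, for the whole second after the job is handed in: The meter stands released and at rest on its stand: sleeve over the post, its rim within 5 mm of the post's axis and down on the foot's top (within 4 mm), upright within 6 degrees, sleeve out again (less than 3 mm in) (horizontal distance between rim and post_foot below 0.005 m and z of rim in the frame of post_foot between -0.003 and 0.004 m and angle between meter's own z axis and vertical below 0.1 rad and value of joint sleeve below 0.003 m and linear speed of meter below 0.015 m/s and angular speed of meter below 0.12 rad/s); the robot touches nothing.
It fails at once if the nose sleeve was pushed hard against its stop (more than 9.6 mm in) (value of joint sleeve above 0.0096 m).
It fails at once if the meter was let go while its rim was more than 15 mm above the foot of the stand (z of rim in the frame of post_foot above 0.015 m and contact force between the fingers and meter below 0.1 N).
It fails at once if the vial was moved more than 20 mm or knocked over (distance of vial from where it was at the start of the episode above 0.02 m or angle between vial's own z axis and vertical above 0.5 rad).
It fails at once if the dish was moved more than 20 mm or knocked over (distance of dish from where it was at the start of the episode above 0.02 m or angle between dish's own z axis and vertical above 0.5 rad).
It fails at once if the bottle was moved more than 20 mm or knocked over (distance of bottle from where it was at the start of the episode above 0.02 m or angle between bottle's own z axis and vertical above 0.5 rad).
It also fails if it takes over 61 s, if anything falls off the work surface, if the arm or the gripper's body presses on something with over 40 N, if the wrist force passes 120 N, or if a joint passes its speed limit or range.

ROBOT

A 6-joint arm with a two-finger parallel gripper is mounted at the origin on the work surface; the furniture and walls round the work are solid. World frame = base frame: x ahead of the robot, y to its left, z up, the work surface at z = 0. Lengths are in mm, angles in rad, forces in N, time in s.
With the tool pointing down it reaches from about 275 to 850 mm from the base axis. Payload 5.2 kg.
Tool frame: the origin (TCP) lies between the finger pads; the fingertips stand 14 mm ahead of it and the grasp point (between the pads) lies 5 mm behind it (robot.nose_length is the distance from the TCP to the fingertips, in mm); z points along the fingers, y is the direction in which the jaws open and shut (so a half turn about z gives the same grasp; the last joint's range is limited). The gripper opens to 85 mm and grips with 20 to 120 N. Pads are 22 mm wide; open, the fingers measure 114 mm over their backs; the gripper's body (76 mm by 85 mm) begins 54 mm behind the grasp point. The pads swing forward as they close: fully open they stand 13 mm farther back than shut.
Start: joints at [-1.412, 0.259, 1.535, -0, 1.348, -0.203], TCP at [194.698, -514.391, 245.31] pointing down, gripper open.
Joint ranges: [-3.14, 3.14], [-0.91, 2.08], [0.19, 2.58], [-1.22, 4.36], [0.22, 2.71], [-3.12, 3.12]. Speed limits (rad/s): [2.57, 2.57, 3.14, 3.14, 3.14, 3.14].

INTERFACE

Orientations are given as a unit quaternion [w, x, y, z].
In Python, from plant import robot gives the robot as it stands.
- The arm moves only by the tool carry_out, never from a script. Its argument "increments" is a list that holds one entry, the list of rows, each a list of 7 numbers: the shift along the tool's x, y, z in mm, then the turn, a rotation vector about the tool's x, y, z in rad, then the closure, from -1 (fully open) to 1 (shut). In form: [[[dx, dy, dz, rx, ry, rz, jaw], ...]]. A call has 1 to 20 rows; each row shifts and turns the commanded pose from where the row before left it, along the tool's axes as they then stand; what a row does not reach is not made up. A row lasts 1/8 s, in which the tool goes at most 62.5 mm and 10.7 degrees, less where a joint would pass 70% of its speed; a pose out of reach is approached as far as the arm can. A call with a gripper value outside its range is refused whole. The fingers move at their own pace and stop on an object; the grip force is fixed at half the most. Time passes only in rows, so rows that do not move let the fingers close. It gives the time, the measured TCP pose, the force and the opening at its end, in the units of the state.
- robot.get_state(): the state, without advancing time (a new reading comes with each control period).
- robot.grab_frame(name): name is "scene" or "top"; returns the picture (400x640x3 uint8, red, green, blue); there is no depth.
- robot.camera_info(name): a dict with "fx", "fy", "cx", "cy" (pixels), "extrinsics" (4x4, takes a point from world to camera coordinates). Camera axes: x right, y down, z forward; pixel columns grow to the right and rows downward; lengths in mm; the calibration is good to about 2 mm. A picture is of the moment at which its call begins. camera_info takes no time and is no camera call.
- robot.job_done(): hands the job in, once; it reports no verdict.
The state is a dict: "time_s": time; "joint_positions": joint angles; "dq": joint speeds; "effort": joint torques, N m; "position": TCP position; "eef_rot": TCP orientation; "contact_force": force on the tool from outside, world axes, zero at the start; "torque": the same for the moment, N m; "finger_gap": opening from 0.0 (shut) to 1.0 (fully open).
Only numpy, scipy, OpenCV 4.12 (cv2) and the standard library are available. Lean on these libraries where they do the work, as an engineer would, in place of code of your own. Each camera call takes 0.05 s, during which the arm holds its last target. There are 200 camera calls.

## Working session

There is one attempt and no reset: what is moved stays moved. The work goes in short steps, Python scripts to look and compute and a tool call to move; the robot and the scene stay as the last step left them, time stands still between calls to the robot, and variables do not carry over. Pictures are saved under pics/ and viewed, about 8 in all and at most 12, crops included, and the job is handed in when it is done.

Besides the shell and the picture viewer there is one more tool, called after "Emit:" as name(argument=value, ...), one argument or row to a line, values as JSON. carry_out: Moves the arm, as the interface text tells. Its arguments: {"type":"object","properties":{"increments":{"type":"array"}},"required":["increments"]}

```bash
ls; mkdir -p pics; python3 - <<'E'
from plant import robot
import cv2
print(robot.get_state())
for n in("scene","top"):
    cv2.imwrite(f"pics/{n}0.png",robot.grab_frame(n)[:,:,::-1]); c=robot.camera_info(n); print(n,c)
E
```

```text
pics
{'time_s': 0.0, 'joint_positions': array([-1.41181476e+00,  2.59344626e-01,  1.53608476e+00, -8.26786135e-06,
        1.34800051e+00, -2.02822852e-01]), 'dq': array([ 0.00210934,  0.00211393, -0.00063797, -0.00233029, -0.00030669,
        0.00178596]), 'effort': array([-4.42076362e-04, -4.46027613e+01, -2.90571499e+01, -4.92221425e-04,
        1.17420658e-02, -1.49268953e-05]), 'position': array([ 194.60555286, -513.8825399 ,  244.47312502]), 'eef_rot': array([-9.18484714e-04,  9.83681190e-01,  1.79917959e-01,  1.61051197e-05]), 'contact_force': array([-1.09858525, -0.53264245,  0.73858975]), 'torque': array([ 0.02686934, -0.04457922, -0.02287474]), 'finger_gap': 0.9999964913653293}
scene {'fx': 510.4385761356218, 'fy': 510.4385761356218, 'cx': 321.0350025997188, 'cy': 199.9878510277258, 'extrinsics': array([[-8.96738517e-01, -4.42294882e-01,  1.53385214e-02,
         5.11631332e+02],
       [-3.31651374e-01,  6.48656314e-01, -6.85019965e-01,
         1.61593374e+02],
       [ 2.93031396e-01, -6.19370829e-01, -7.28362806e-01,
         1.21230384e+03],
       [ 0.00000000e+00,  0.00000000e+00,  0.00000000e+00,
         1.00000000e+00]])}
top {'fx': 385.0592840818964, 'fy': 385.0592840818964, 'cx': 318.89249821463255, 'cy': 192.44601375028697, 'extrinsics': array([[-2.33320353e-02, -9.99421004e-01,  2.47643566e-02,
         8.38582253e+01],
       [-9.92868701e-01,  2.02681300e-02, -1.17477424e-01,
         4.96770839e+02],
       [ 1.16907477e-01, -2.73287419e-02, -9.92766731e-01,
         8.73917649e+02],
       [ 0.00000000e+00,  0.00000000e+00,  0.00000000e+00,
         1.00000000e+00]])}
```

View pics/scene0.png

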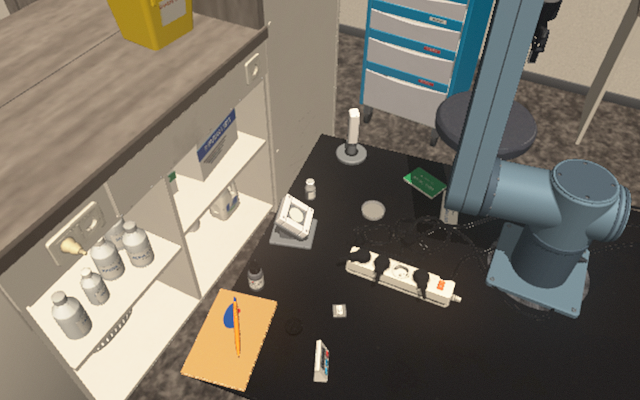

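View pics/top0.png

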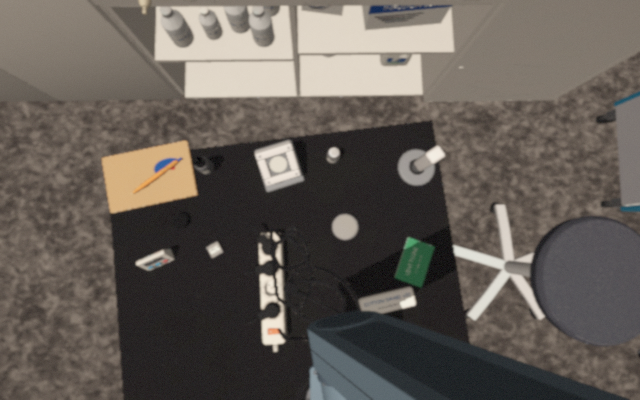

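The scene view shows the meter on its stand at about (351,150), the block at (293,222), the vial at (310,190), the dish at (372,210) and the bottle at (256,277). In the top view they are at: stand (415,167), block (278,165), vial (333,155), dish (345,227), bottle (203,163).

```bash
cat > h.py <<'E'
import numpy as np, cv2
from plant import robot
def cam(n):
    c=robot.camera_info(n); E=np.array(c["extrinsics"]); K=np.array([[c["fx"],0,c["cx"]],[0,c["fy"],c["cy"]],[0,0,1]]); return K,E
def ray(n,uv):
    K,E=cam(n); R=E[:3,:3]; o=-R.T@E[:3,3]; d=R.T@np.linalg.inv(K)@[uv[0],uv[1],1]; return o,d/np.linalg.norm(d)
def onz(n,uv,z):
    o,d=ray(n,uv); return o+d*(z-o[2])/d[2]
def tri(a,b):
    (o1,d1),(o2,d2)=ray("scene",a),ray("top",b)
    s=np.linalg.lstsq(np.c_[d1,-d2],o2-o1,rcond=None)[0]; p,q=o1+s[0]*d1,o2+s[1]*d2; return (p+q)/2,np.linalg.norm(p-q)
def proj(n,p):
    K,E=cam(n); c=K@(E[:3,:3]@np.array(p)+E[:3,3]); return c[:2]/c[2]
E
python3 - <<'E'
import cv2,numpy as np
s=cv2.imread("pics/scene0.png");t=cv2.imread("pics/top0.png")
def z(im,x,y,w,h): return cv2.resize(im[y:y+h,x:x+w],(w*5,h*5),interpolation=cv2.INTER_CUBIC)
a=np.hstack([z(s,325,100,55,70),z(s,262,185,75,70)]); 
b=np.hstack([z(t,390,140,60,50),z(t,248,135,70,50)])
cv2.imwrite("pics/c1.png",np.vstack([a,b]) if a.shape[1]==b.shape[1] else 0)
E
```

```text
(no output)
```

View pics/c1.png

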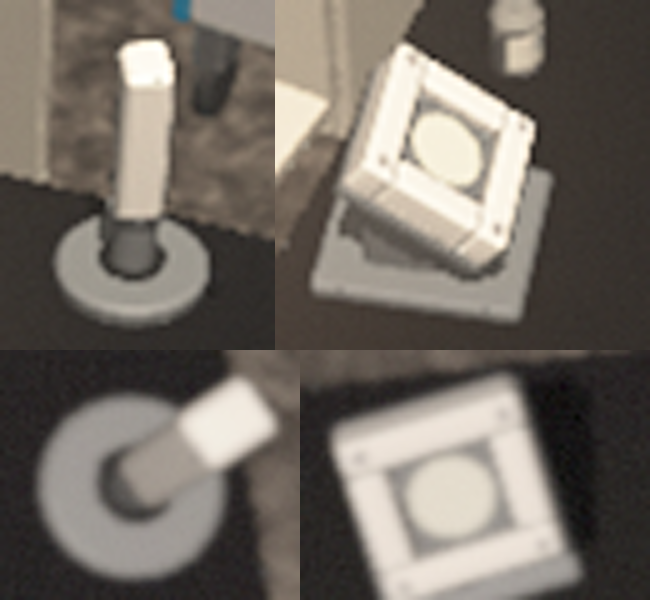

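```bash
python3 - <<'E'
from h import *
np.set_printoptions(precision=1,suppress=True)
S=np.array([(410,60),(527,128),(497,228),(385,160)],float); S=(S-[275,0])/5+[262,185]-.4
T=np.array([(503,414),(543,545),(405,587),(360,458)],float); T=(T-[300,350])/5+[248,135]-.4
for k in range(4):
    r=[tri(S[i],T[(i+k)%4]) for i in range(4)]
    P=np.array([a for a,_ in r]); c=P.mean(0); n=np.linalg.svd(P-c)[2][2]; n*=np.sign(n[2])
    print(k,[round(e,1) for _,e in r],c,n,np.degrees(np.arccos(n[2])),np.degrees(np.arctan2(n[1],n[0])),[np.linalg.norm(P[i]-P[i-1]) for i in range(4)]); 
    if max(e for _,e in r)<15: print(P)
# stand foot: mask grey
s=cv2.imread("pics/scene0.png");t=cv2.imread("pics/top0.png")
for n,im,c in(("top",t,(415,167)),("scene",s,(351,152))):
    x,y=c; roi=im[y-25:y+25,x-25:x+25].astype(int); m=((roi.min(2)>85)&(roi.max(2)<215)&(roi.max(2)-roi.min(2)<25)).astype(np.uint8)
# stand foot edges by hand from crop (pic px)
top=np.array([(38,488),(130,393),(65,420),(130,580),(225,490),(195,555),(65,553)],float)/5+[390,140-70]-.4
P=np.array([onz("top",p,12) for p in top])[:,:2]
A=np.c_[2*P,np.ones(len(P))]; q=np.linalg.lstsq(A,(P**2).sum(1),rcond=None)[0]; print("stand top",q[:2],np.sqrt(q[2]+q[0]**2+q[1]**2))
sc=np.array([(55,265),(210,265),(75,228),(190,228),(75,300),(130,312),(190,300)],float)/5+[325,100]-.4
P=np.array([onz("scene",p,12) for p in sc])[:,:2]
A=np.c_[2*P,np.ones(len(P))]; q=np.linalg.lstsq(A,(P**2).sum(1),rcond=None)[0]; print("stand scene",q[:2],np.sqrt(q[2]+q[0]**2+q[1]**2))
# meter top corners (z~154)
tc=np.array([(235,375),(277,420),(225,472),(180,425)],float)/5+[390,70]-.4
P=np.array([onz("top",p,154) for p in tc]);print("meter top",P,P.mean(0))
tc=np.array([(118,48),(155,38),(174,72),(126,88)],float)/5+[325,100]-.4
P=np.array([onz("scene",p,154) for p in tc]);print("meter scene",P,P.mean(0))
o,d=ray("scene",(320,200));print(o)
for n,u,z in(("top",(333.5,154),59),("scene",(310,181),59),("top",(345,227),14),("scene",(373,210),14),("top",(203,165),90)):print(n,u,onz(n,u,z))
E
```

```text
0 [np.float64(1.2), np.float64(4.1), np.float64(2.2), np.float64(3.4)] [555.  163.1  75.9] [-0.5 -0.2  0.8] 34.36017114847645 -163.15674683056318 [np.float64(65.33912863902893), np.float64(67.12823627019324), np.float64(65.34369095963685), np.float64(65.36106498393858)]
[[591.1 139.7  94.2]
 [537.3 123.9  57.3]
 [520.2 186.9  57.1]
 [571.3 202.   95. ]]
1 [np.float64(58.6), np.float64(3.9), np.float64(63.2), np.float64(4.4)] [556.1 163.7  77.3] [0.8 0.4 0.6] 56.40000410608408 25.53732978334857 [np.float64(90.94362652217153), np.float64(76.46469881300469), np.float64(68.34251754335773), np.float64(99.59784826680797)]
2 [np.float64(54.3), np.float64(60.0), np.float64(69.6), np.float64(61.0)] [555.4 162.9  76.4] [0.9 0.3 0.2] 79.1102742961399 17.748977817849426 [np.float64(155.42002317751866), np.float64(18.606553005095595), np.float64(164.11966935580557), np.float64(26.456613098257378)]
3 [np.float64(0.5), np.float64(65.6), np.float64(2.3), np.float64(56.1)] [554.3 162.2  74.7] [-0.9 -0.4  0.2] 80.1416052042743 -156.83296552280547 [np.float64(70.24330366541031), np.float64(107.5795148537081), np.float64(96.6389909213234), np.float64(134.7383568133784)]
stand top [ 557.9 -163.4] 45.649322624398685
stand scene [ 555.9 -165.3] 44.921655827642574
meter top [[ 577.9 -168.4  154. ]
 [ 558.8 -184.7  154. ]
 [ 537.5 -161.8  154. ]
 [ 557.4 -144.4  154. ]] [ 557.9 -164.8  154. ]
meter scene [[ 575.1 -169.   154. ]
 [ 560.9 -186.4  154. ]
 [ 539.9 -163.6  154. ]
 [ 557.  -139.1  154. ]] [ 558.2 -164.5  154. ]
[157.1 872.3 985.8]
top (333.5, 154) [582.9  38.3  59. ]
scene (310, 181) [585.2  36.8  59. ]
top (345, 227) [416.8  12.9  14. ]
scene (373, 210) [413.5  16.8  14. ]
top (203, 165) [556.7 326.3  90. ]
```

The screw-based fit puts the aim point near (555, 163, 75), with a normal azimuth of about −163.5°. The stand is at (557, −164.5), and the meter's 28 mm axis is at an azimuth of about 42°. Next I'll move above the meter.

Emit:
carry_out(
  increments=[
    [[51.5, -22, 0, 0, 0, 0, -1], [51.5, -22, 0, 0, 0, 0, -1], [51.5, -22, 0, 0, 0, 0, -1], [51.5, -22, 0, 0, 0, 0, -1], [51.5, -22, 0, 0, 0, 0, -1], [51.5, -22, 0, 0, 0, 0, -1], [51.5, -22, 0, 0, 0, 0, -1], [51.5, -22, 0, 0, 0, 0, -1], [51.5, -22, 0, 0, 0, 0, -1], [0, 0, 0, 0, 0, -0.177, -1], [0, 0, 0, 0, 0, -0.177, -1], [0, 0, 0, 0, 0, -0.177, -1], [0, 0, 0, 0, 0, -0.177, -1], [0, 0, 0, 0, 0, -0.177, -1], [0, 0, 0, 0, 0, -0.177, -1], [0, 0, 0, 0, 0, -0.177, -1], [0, 0, 0, 0, 0, -0.177, -1], [0, 0, 0, 0, 0, -0.177, -1], [0, 0, 0, 0, 0, -0.177, -1], [0, 0, 0, 0, 0, -0.177, -1]],
  ],
)

```text
time_s: 2.6
position: [557.8, -165.0, 244.7]
eef_rot: [-0.001, 0.402, 0.916, 0.0]
contact_force: [-0.1, 0.5, -0.7]
finger_gap: 1.001
```

```bash
python3 - <<'E'
from h import *
s=robot.grab_frame("scene")[:,:,::-1];t=robot.grab_frame("top")[:,:,::-1]
z=lambda im,x,y,w,h: cv2.resize(im[y:y+h,x:x+w],(w*4,h*4),interpolation=cv2.INTER_CUBIC)
cv2.imwrite("pics/c2.png",np.hstack([z(s,305,50,95,120),z(t,370,120,95,120)]))
print(robot.get_state()["joint_positions"])
E
```

```text
[-4.79222397e-01  3.16539137e-01  1.45650716e+00  9.15894128e-06
  1.36956185e+00 -1.21847030e+00]
```

View pics/c2.png

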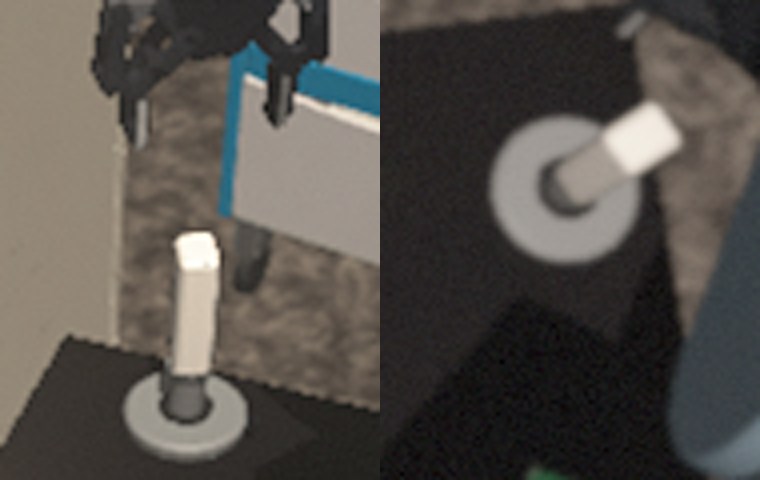

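The scene crop shows the open fingers at (135,120) and (280,100), straddling the line of the meter, whose top is at (196,243). The top crop agrees with this. I'll descend and grip.

Emit:
carry_out(
  increments=[
    [[0, 0, 30, 0, 0, 0, -1], [0, 0, 30, 0, 0, 0, -1], [0, 0, 25, 0, 0, 0, -1], [0, 0, 20, 0, 0, 0, -1], [0, 0, 15, 0, 0, 0, -1], [0, 0, 10, 0, 0, 0, -1], [0, 0, 0, 0, 0, 0, -1], [0, 0, 0, 0, 0, 0, 1], [0, 0, 0, 0, 0, 0, 1], [0, 0, 0, 0, 0, 0, 1], [0, 0, 0, 0, 0, 0, 1], [0, 0, 0, 0, 0, 0, 1], [0, 0, 0, 0, 0, 0, 1], [0, 0, 0, 0, 0, 0, 1], [0, 0, 0, 0, 0, 0, 1], [0, 0, 0, 0, 0, 0, 1], [0, 0, 0, 0, 0, 0, 1]],
  ],
)

```text
time_s: 4.82
position: [558.2, -165.2, 115.4]
eef_rot: [0.0, 0.404, 0.915, 0.0]
contact_force: [0.8, -0.9, 2.3]
finger_gap: 0.318
```

```bash
cat >> h.py <<'E'
from scipy.spatial.transform import Rotation as Ro, Slerp
def R_(q): return Ro.from_quat(np.r_[q[1:],q[0]])
az=np.radians(-163.5); N=np.array([np.sin(np.radians(35))*np.cos(az),np.sin(np.radians(35))*np.sin(az),np.cos(np.radians(35))])
AIM=np.array([555,163,75.]); PARKP=np.array([558.2,-165.2,115.4]); PARKR=R_([0,.404,.915,0])
AIMR=Ro.from_rotvec(np.cross([0,0,1],N)/np.sin(np.radians(35))*np.radians(35))*Ro.from_rotvec([0,0,np.radians(32.8)])*PARKR
def rows(p0,R0,p1,R1,n,jaw=1):
    sl=Slerp([0,1],Ro.concatenate([R0,R1])); p,R=np.array(p0,float),R0
    for i in range(1,n+1):
        d=np.round(R.inv().apply(p0+(p1-p0)*i/n-p),1); w=np.round((R.inv()*sl(i/n)).as_rotvec(),3)
        print("[%g,%g,%g,%g,%g,%g,%g],"%(*d,*w,jaw)); p=p+R.apply(d); R=R*Ro.from_rotvec(w)
    print("err",p-p1,(R.inv()*R1).magnitude())
E
python3 - <<'E'
from h import *
print(AIMR.as_matrix()[:,2],-N)
rows(PARKP+[0,0,120],PARKR,AIM+N*163.4,AIMR,12)
E
```

```text
[ 0.54995641  0.16290451 -0.81915204] [ 0.54995641  0.16290451 -0.81915204]
[23.8,11.2,2.2,-0.038,-0.035,-0.046,1],
[23.3,12.2,1.8,-0.038,-0.034,-0.046,1],
[22.8,13.2,1.6,-0.039,-0.035,-0.047,1],
[22.2,14.2,1.3,-0.038,-0.035,-0.046,1],
[21.6,15.2,1,-0.038,-0.034,-0.046,1],
[20.9,16.1,1,-0.038,-0.035,-0.046,1],
[20.1,17,0.8,-0.038,-0.035,-0.046,1],
[19.4,17.9,0.8,-0.038,-0.035,-0.047,1],
[18.6,18.8,0.9,-0.039,-0.034,-0.046,1],
[17.7,19.5,1,-0.038,-0.035,-0.046,1],
[16.8,20.3,1.1,-0.038,-0.035,-0.046,1],
[15.9,21.1,1.4,-0.038,-0.034,-0.046,1],
err [0.01129593 0.03679426 0.00407773] 0.0005029921733782131
```

Emit:
carry_out(
  increments=[
    [[0, 0, -10, 0, 0, 0, 1], [0, 0, -15, 0, 0, 0, 1], [0, 0, -20, 0, 0, 0, 1], [0, 0, -25, 0, 0, 0, 1], [0, 0, -25, 0, 0, 0, 1], [0, 0, -25, 0, 0, 0, 1], [0, 0, 0, 0, 0, 0, 1], [0, 0, 0, 0, 0, 0, 1]],
  ],
)

```text
time_s: 5.82
position: [557.6, -164.9, 234.7]
eef_rot: [-0.001, 0.404, 0.915, 0.0]
contact_force: [-0.3, 0.2, -1.0]
finger_gap: 0.319
```

Emit:
carry_out(
  increments=[
    [[23.8, 11.2, 2.2, -0.038, -0.035, -0.046, 1], [23.3, 12.2, 1.8, -0.038, -0.034, -0.046, 1], [22.8, 13.2, 1.6, -0.039, -0.035, -0.047, 1], [22.2, 14.2, 1.3, -0.038, -0.035, -0.046, 1], [21.6, 15.2, 1, -0.038, -0.034, -0.046, 1], [20.9, 16.1, 1, -0.038, -0.035, -0.046, 1], [20.1, 17, 0.8, -0.038, -0.035, -0.046, 1], [19.4, 17.9, 0.8, -0.038, -0.035, -0.047, 1], [18.6, 18.8, 0.9, -0.039, -0.034, -0.046, 1], [17.7, 19.5, 1, -0.038, -0.035, -0.046, 1], [16.8, 20.3, 1.1, -0.038, -0.035, -0.046, 1], [15.9, 21.1, 1.4, -0.038, -0.034, -0.046, 1], [0, 0, 0, 0, 0, 0, 1], [0, 0, 0, 0, 0, 0, 1]],
  ],
)

```text
time_s: 7.58
position: [465.5, 136.2, 208.5]
eef_rot: [0.274, 0.124, 0.946, 0.121]
contact_force: [0.9, -0.8, -1.4]
finger_gap: 0.324
```

```bash
python3 - <<'E'
from h import *
np.set_printoptions(precision=3,suppress=True)
s=robot.grab_frame("scene")[:,:,::-1];t=robot.grab_frame("top")[:,:,::-1]
z=lambda im,x,y,w,h: cv2.resize(im[y:y+h,x:x+w],(w*4,h*4),interpolation=cv2.INTER_CUBIC)
cv2.imwrite("pics/c3.png",np.hstack([z(s,240,120,95,130),z(t,230,100,95,130)]))
st=robot.get_state(); R=R_(st["eef_rot"]); p=st["position"]; tip=p+R.as_matrix()[:,2]*103.4
print(p,R.as_matrix()[:,2],st["joint_positions"],AIMR.inv().apply(tip-AIM))
print("proj AIM",proj("scene",AIM),proj("top",AIM),"rim",proj("scene",tip),proj("top",tip))
F=[]
for i in range(8): robot.grab_frame("top"); F.append(robot.get_state()["contact_force"])
F=np.array(F);print(F.mean(0),F.std(0),F@N)
E
```

```text
[466.196 135.889 209.012] [ 0.55   0.161 -0.819] [-0.109 -0.134  2.224  0.456  0.523 -1.753] [ -1.149  -0.406 -59.631]
proj AIM [297.173 213.334] [278.528 165.677] rim [311.089 200.823] [281.822 176.192]
[ 0.255  0.028 -1.063] [0.605 0.487 0.492] [-1.255 -1.038 -1.128 -1.018 -1.59   0.261 -1.399 -0.96 ]
```

View pics/c3.png

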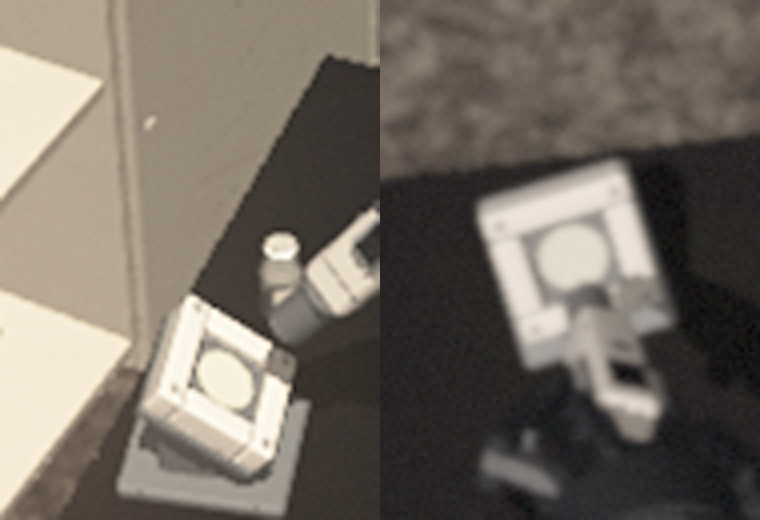

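The crop shows the meter lined up with the frame normal. The sleeve's rim is around (288,330) in the scene crop and (210,302) in the top crop, and both match the projected rim. I'll close in to about 12 mm from the frame plane.

Emit:
carry_out(
  increments=[
    [[1, 0.4, 12, 0, 0, 0, 1], [0, 0, 12, 0, 0, 0, 1], [0, 0, 12, 0, 0, 0, 1], [0, 0, 8, 0, 0, 0, 1], [0, 0, 4, 0, 0, 0, 1], [0, 0, 0, 0, 0, 0, 1], [0, 0, 0, 0, 0, 0, 1]],
  ],
)

```text
time_s: 8.95
position: [491.1, 145.0, 169.3]
eef_rot: [0.275, 0.124, 0.946, 0.122]
contact_force: [0.4, 1.3, -1.7]
finger_gap: 0.321
```

```bash
cat > feel.py <<'E'
from h import *
np.set_printoptions(precision=2,suppress=True)
F=[];P=[];A=[]
for i in range(8):
    robot.grab_frame("top"); s=robot.get_state(); R=R_(s["eef_rot"]); F.append(s["contact_force"]@N); P.append(AIMR.inv().apply(s["position"]+R.as_matrix()[:,2]*103.4-AIM)); A.append(np.r_[R.as_matrix()[:,2]@-N,s["effort"]])
P=np.array(P);A=np.array(A);print("t",s["time_s"],"Fn",np.mean(F),np.std(F)/8**.5,"rim rel(tool)",P.mean(0),P.std(0),"deg",np.degrees(np.arccos(min(1,A[:,0].mean()))),"eff",A[:,1:].mean(0))
E
python3 feel.py; python3 - <<'E'
from h import *
s=robot.grab_frame("scene")[:,:,::-1];t=robot.grab_frame("top")[:,:,::-1]
z=lambda im,x,y,w,h: cv2.resize(im[y:y+h,x:x+w],(w*5,h*5),interpolation=cv2.INTER_CUBIC)
cv2.imwrite("pics/c4.png",np.hstack([z(s,260,170,75,90),z(t,245,120,75,90)]))
E
```

```text
t 9.35 Fn -0.8567483813816732 0.18111720153920538 rim rel(tool) [  0.57   0.57 -11.97] [0.07 0.03 0.05] deg 0.05625921706397376 eff [  0.   -25.07 -25.5    1.    -2.48   0.  ]
```

View pics/c4.png

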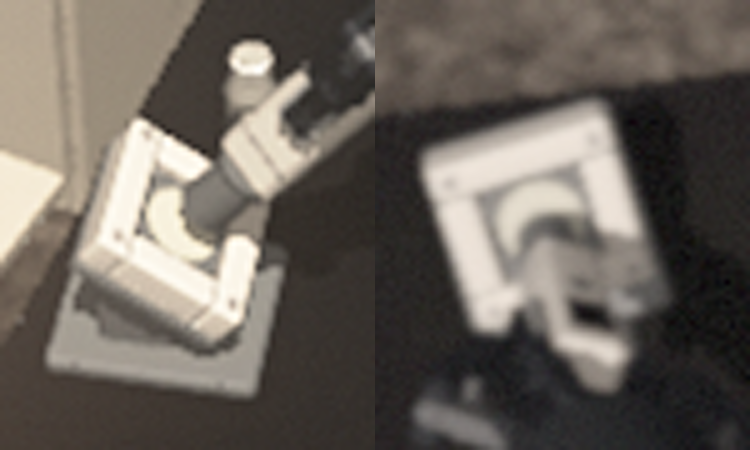

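The crop shows the sleeve end at about (205,210) in the scene view, over the tile disc, as predicted. Next I'll feel for the tile.

Emit:
carry_out(
  increments=[
    [[0, 0, 4, 0, 0, 0, 1], [0, 0, 4, 0, 0, 0, 1], [0, 0, 3, 0, 0, 0, 1], [0, 0, 1, 0, 0, 0, 1], [0, 0, 0, 0, 0, 0, 1], [0, 0, 0, 0, 0, 0, 1]],
  ],
)

```text
time_s: 10.2
position: [497.7, 147.0, 159.3]
eef_rot: [0.275, 0.124, 0.946, 0.122]
contact_force: [-0.2, 0.3, -0.7]
finger_gap: 0.324
```

```bash
python3 feel.py
```

```text
t 10.6 Fn -0.9593636664025702 0.14293578206434926 rim rel(tool) [0.77 0.51 0.19] [0.02 0.01 0.01] deg 0.047193404468609895 eff [  0.   -26.4  -24.75   0.96  -2.38   0.  ]
```

Emit:
carry_out(
  increments=[
    [[0, 0, 1, 0, 0, 0, 1], [0, 0, 1, 0, 0, 0, 1], [0, 0, 1, 0, 0, 0, 1], [0, 0, 0, 0, 0, 0, 1]],
  ],
)

```text
time_s: 11.1
position: [499.3, 147.5, 156.6]
eef_rot: [0.275, 0.124, 0.946, 0.122]
contact_force: [1.1, 0.4, -1.4]
finger_gap: 0.323
```

```bash
python3 feel.py
```

```text
t 11.5 Fn -1.424568151870623 0.12783844949956766 rim rel(tool) [0.86 0.48 3.26] [0.04 0.01 0.03] deg 0.047366517802438356 eff [ -0.   -26.72 -24.55   0.95  -2.36  -0.  ]
```

Emit:
carry_out(
  increments=[
    [[0, 0, 1, 0, 0, 0, 1], [0, 0, 1, 0, 0, 0, 1], [0, 0, 0, 0, 0, 0, 1]],
  ],
)

```text
time_s: 11.88
position: [500.4, 147.8, 155.0]
eef_rot: [0.275, 0.124, 0.946, 0.122]
contact_force: [-0.1, 0.3, -0.9]
finger_gap: 0.325
```

```bash
python3 feel.py
```

```text
t 12.275 Fn -0.9330228131261161 0.15225058026085347 rim rel(tool) [0.87 0.47 5.27] [0.04 0.01 0.03] deg 0.04800777884964116 eff [ -0.   -26.93 -24.43   0.94  -2.34  -0.  ]
```

Emit:
carry_out(
  increments=[
    [[0, 0, 1, 0, 0, 0, 1], [0, 0, 1, 0, 0, 0, 1], [0, 0, 0, 0, 0, 0, 1]],
  ],
)

```text
time_s: 12.65
position: [501.6, 148.1, 153.6]
eef_rot: [0.275, 0.124, 0.946, 0.122]
contact_force: [-1.3, -0.9, 1.3]
finger_gap: 0.317
```

```bash
python3 feel.py
```

```text
t 13.05 Fn 2.3609766381719446 0.12560359553247552 rim rel(tool) [0.76 0.5  7.21] [0.01 0.01 0.01] deg 0.04754906699490822 eff [  0.04 -26.05 -24.2    0.94  -2.32  -0.  ]
```

Contact was found at a depth of about 5.4 mm. The net force is about 3.4 N, which means the sleeve is about 1.9 mm in. I'll advance 3 mm more.

Emit:
carry_out(
  increments=[
    [[0, 0, 1, 0, 0, 0, 1], [0, 0, 1, 0, 0, 0, 1], [0, 0, 1, 0, 0, 0, 1], [0, 0, 0, 0, 0, 0, 1]],
  ],
)

```text
time_s: 13.55
position: [503.2, 148.6, 151.0]
eef_rot: [0.275, 0.124, 0.946, 0.122]
contact_force: [-3.2, -1.0, 2.1]
finger_gap: 0.319
```

```bash
python3 feel.py
```

```text
t 13.95 Fn 3.495537401947512 0.18238881371944243 rim rel(tool) [ 0.78  0.49 10.24] [0.02 0.01 0.02] deg 0.0470254540239904 eff [ -0.01 -25.74 -23.82   0.91  -2.28  -0.  ]
```

The net force is now about 4.6 N and the sleeve about 4.5 mm in. I'll hold here.

Emit:
carry_out(
  increments=[
    [[0, 0, 0, 0, 0, 0, 1], [0, 0, 0, 0, 0, 0, 1], [0, 0, 0, 0, 0, 0, 1], [0, 0, 0, 0, 0, 0, 1], [0, 0, 0, 0, 0, 0, 1], [0, 0, 0, 0, 0, 0, 1], [0, 0, 0, 0, 0, 0, 1], [0, 0, 0, 0, 0, 0, 1], [0, 0, 0, 0, 0, 0, 1], [0, 0, 0, 0, 0, 0, 1], [0, 0, 0, 0, 0, 0, 1], [0, 0, 0, 0, 0, 0, 1], [0, 0, 0, 0, 0, 0, 1], [0, 0, 0, 0, 0, 0, 1], [0, 0, 0, 0, 0, 0, 1], [0, 0, 0, 0, 0, 0, 1], [0, 0, 0, 0, 0, 0, 1], [0, 0, 0, 0, 0, 0, 1]],
  ],
)

```text
time_s: 16.2
position: [503.2, 148.6, 151.1]
eef_rot: [0.275, 0.124, 0.946, 0.122]
contact_force: [-2.4, -1.3, 3.1]
finger_gap: 0.322
```

```bash
python3 feel.py; python3 - <<'E'
from h import *
s=robot.grab_frame("scene")[:,:,::-1];t=robot.grab_frame("top")[:,:,::-1]
z=lambda im,x,y,w,h: cv2.resize(im[y:y+h,x:x+w],(w*5,h*5),interpolation=cv2.INTER_CUBIC)
cv2.imwrite("pics/c5.png",np.hstack([z(s,260,170,75,90),z(t,245,120,75,90)]))
for n in("scene","top"):print(n,proj(n,AIM-5.4*N))
E
```

```text
t 16.6 Fn 3.5611314122980184 0.18257417834998532 rim rel(tool) [ 0.83  0.47 10.26] [0.02 0.01 0.01] deg 0.04741947396082389 eff [ -0.12 -25.56 -23.47   0.83  -2.21  -0.  ]
scene [295.93994529 214.3869828 ]
top [278.27691115 164.74934694]
```

View pics/c5.png

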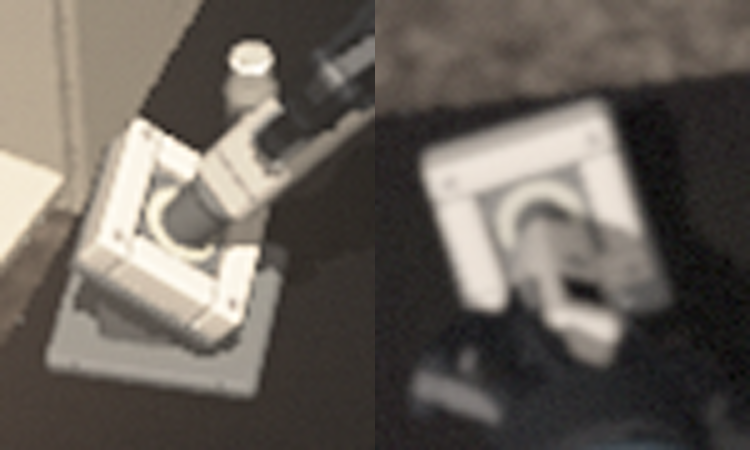

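The rim sits on the cream disc with an even ring of disc around it (scene about (185,225), top about (540,215)), so it is centred and square. Next I'll back off and return along the same path.

```bash
python3 - <<'E'
from h import *
p=AIM+AIMR.apply([.83,.47,10.26-103.4-70]); rows(p,AIMR,PARKP+[0,0,120],PARKR,12)
E
```

```text
[-15,-21.7,-1.7,0.038,0.035,0.046,1],
[-16,-21.1,-1.4,0.038,0.034,0.046,1],
[-16.9,-20.3,-1.1,0.039,0.035,0.047,1],
[-17.8,-19.6,-1,0.038,0.035,0.046,1],
[-18.6,-18.8,-0.9,0.038,0.034,0.046,1],
[-19.5,-17.9,-0.9,0.038,0.035,0.046,1],
[-20.2,-17.1,-0.8,0.038,0.035,0.046,1],
[-20.9,-16.1,-1,0.038,0.035,0.047,1],
[-21.7,-15.2,-1.1,0.039,0.034,0.046,1],
[-22.3,-14.2,-1.3,0.038,0.035,0.046,1],
[-22.8,-13.2,-1.6,0.038,0.035,0.046,1],
[-23.4,-12.3,-1.9,0.038,0.034,0.046,1],
err [-0.05688364 -0.0083171   0.00310584] 0.0005090928529148849
```

Emit:
carry_out(
  increments=[
    [[0, 0, -2, 0, 0, 0, 1], [0, 0, -4, 0, 0, 0, 1], [0, 0, -8, 0, 0, 0, 1], [0, 0, -12, 0, 0, 0, 1], [0, 0, -16, 0, 0, 0, 1], [0, 0, -16, 0, 0, 0, 1], [0, 0, -12, 0, 0, 0, 1], [0, 0, 0, 0, 0, 0, 1]],
  ],
)

```text
time_s: 17.7
position: [464.7, 137.0, 209.6]
eef_rot: [0.276, 0.124, 0.945, 0.122]
contact_force: [-0.0, 0.4, -1.3]
finger_gap: 0.322
```

Emit:
carry_out(
  increments=[
    [[-15, -21.7, -1.7, 0.038, 0.035, 0.046, 1], [-16, -21.1, -1.4, 0.038, 0.034, 0.046, 1], [-16.9, -20.3, -1.1, 0.039, 0.035, 0.047, 1], [-17.8, -19.6, -1, 0.038, 0.035, 0.046, 1], [-18.6, -18.8, -0.9, 0.038, 0.034, 0.046, 1], [-19.5, -17.9, -0.9, 0.038, 0.035, 0.046, 1], [-20.2, -17.1, -0.8, 0.038, 0.035, 0.046, 1], [-20.9, -16.1, -1, 0.038, 0.035, 0.047, 1], [-21.7, -15.2, -1.1, 0.039, 0.034, 0.046, 1], [-22.3, -14.2, -1.3, 0.038, 0.035, 0.046, 1], [-22.8, -13.2, -1.6, 0.038, 0.035, 0.046, 1], [-23.4, -12.3, -1.9, 0.038, 0.034, 0.046, 1], [0, 0, 0, 0, 0, 0, 1], [0, 0, 0, 0, 0, 0, 1], [0, 0, 0, 0, 0, 0, 1]],
  ],
)

```text
time_s: 19.58
position: [557.2, -164.3, 235.1]
eef_rot: [-0.0, 0.404, 0.915, 0.0]
contact_force: [-0.2, -0.5, -0.1]
finger_gap: 0.32
```

```bash
cat > pos.py <<'E'
from h import *
np.set_printoptions(precision=3,suppress=True)
P=[];Q=[];F=[]
for i in range(8):
    robot.grab_frame("top"); s=robot.get_state(); P.append(s["position"]);Q.append(s["eef_rot"]);F.append(s["contact_force"])
p=np.mean(P,0);R=R_(np.mean(Q,0)); print(s["time_s"],p,np.std(P,0),"d tool",R.inv().apply(PARKP-p),"rot to park",(R.inv()*PARKR).as_rotvec(),"F",np.mean(F,0),s["finger_gap"],"z",R.as_matrix()[:,2])
E
python3 pos.py
```

```text
19.975 [ 557.514 -164.736  235.578] [0.12  0.232 0.103] d tool [ -0.78    0.174 120.178] rot to park [ 0.     0.    -0.001] F [ 0.266 -0.144 -0.891] 0.3192283873771876 z [ 0. -0. -1.]
```

Emit:
carry_out(
  increments=[
    [[0, 0, 20, 0, 0, 0, 1], [0, 0, 25, 0, 0, 0, 1], [0, 0, 20, 0, 0, 0, 1], [0, 0, 10, 0, 0, 0, 1], [0, 0, 5, 0, 0, 0, 1], [0, 0, 0, 0, 0, 0, 1], [0, 0, 0, 0, 0, 0, 1]],
  ],
)

```text
time_s: 20.85
position: [558.2, -165.4, 156.2]
eef_rot: [0.001, 0.404, 0.915, -0.0]
contact_force: [-0.3, 0.6, -1.7]
finger_gap: 0.316
```

```bash
python3 pos.py; python3 - <<'E'
from h import *
s=robot.grab_frame("scene")[:,:,::-1];t=robot.grab_frame("top")[:,:,::-1]
z=lambda im,x,y,w,h: cv2.resize(im[y:y+h,x:x+w],(w*5,h*5),interpolation=cv2.INTER_CUBIC)
cv2.imwrite("pics/c6.png",np.hstack([z(s,320,80,65,90),z(t,385,115,75,90)]))
E
```

```text
21.25 [ 557.897 -165.314  155.835] [0.129 0.074 0.22 ] d tool [-0.09   0.292 40.435] rot to park [ 0.     0.001 -0.001] F [ 0.074 -0.023 -1.218] 0.3209660908639983 z [ 0.001 -0.    -1.   ]
```

View pics/c6.png

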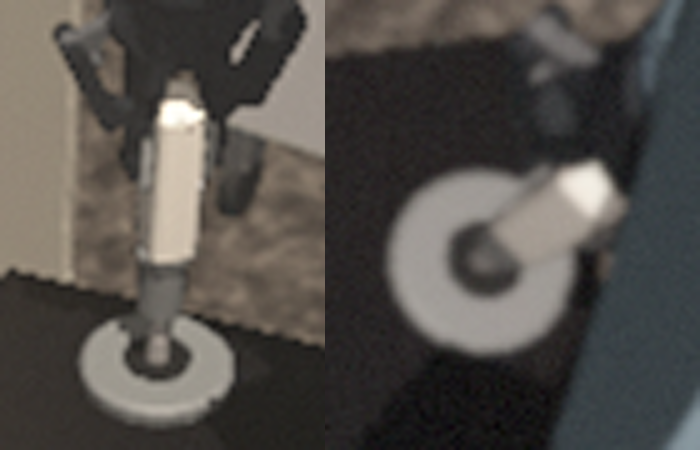

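The post, at (157,350) in the scene crop, shows right under the sleeve, so they are aligned. I'll lower the meter.

Emit:
carry_out(
  increments=[
    [[0, 0, 5, 0, 0, 0, 1], [0, 0, 5, 0, 0, 0, 1], [0, 0, 5, 0, 0, 0, 1], [0, 0, 5, 0, 0, 0, 1], [0, 0, 5, 0, 0, 0, 1], [0, 0, 5, 0, 0, 0, 1], [0, 0, 5, 0, 0, 0, 1], [0, 0, 2, 0, 0, 0, 1], [0, 0, 1.5, 0, 0, 0, 1], [0, 0, 0, 0, 0, 0, 1], [0, 0, 0, 0, 0, 0, 1]],
  ],
)

```text
time_s: 22.72
position: [557.8, -165.3, 117.1]
eef_rot: [0.0, 0.404, 0.915, -0.0]
contact_force: [0.1, 0.1, -1.5]
finger_gap: 0.326
```

```bash
python3 pos.py
```

```text
23.125 [ 557.738 -165.232  116.998] [0.036 0.018 0.051] d tool [-0.286  0.363  1.598] rot to park [ 0.     0.    -0.001] F [ 0.016  0.005 -1.073] 0.31880651262645204 z [ 0. -0. -1.]
```

No side force, so the sleeve is over the post. I'll make the last small steps.

Emit:
carry_out(
  increments=[
    [[0, 0, 0.8, 0, 0, 0, 1], [0, 0, 0.8, 0, 0, 0, 1], [0, 0, 0, 0, 0, 0, 1], [0, 0, 0, 0, 0, 0, 1]],
  ],
)

```text
time_s: 23.62
position: [557.7, -165.2, 115.5]
eef_rot: [0.0, 0.404, 0.915, -0.0]
contact_force: [-0.7, 0.6, 1.8]
finger_gap: 0.319
```

```bash
python3 pos.py
```

```text
24.025 [ 557.737 -165.246  115.377] [0.016 0.015 0.047] d tool [-0.278  0.373 -0.023] rot to park [-0.     0.    -0.001] F [-0.609 -0.02   1.835] 0.31997072846576724 z [ 0. -0. -1.]
```

The upward force is about 2.9 N, so the rim is on the foot. I'll release and then withdraw.

Emit:
carry_out(
  increments=[
    [[0, 0, 0, 0, 0, 0, -1], [0, 0, 0, 0, 0, 0, -1], [0, 0, 0, 0, 0, 0, -1], [0, 0, 0, 0, 0, 0, -1], [0, 0, 0, 0, 0, 0, -1], [0, 0, 0, 0, 0, 0, -1], [0, 0, 0, 0, 0, 0, -1], [0, 0, 0, 0, 0, 0, -1], [0, 0, -10, 0, 0, 0, -1], [0, 0, -20, 0, 0, 0, -1], [0, 0, -30, 0, 0, 0, -1], [0, 0, -30, 0, 0, 0, -1], [0, 0, -30, 0, 0, 0, -1], [0, 0, -20, 0, 0, 0, -1], [0, 0, 0, 0, 0, 0, -1], [0, 0, 0, 0, 0, 0, -1]],
  ],
)

```text
time_s: 26.02
position: [557.3, -165.0, 254.7]
eef_rot: [-0.0, 0.404, 0.915, -0.0]
contact_force: [-0.6, 0.5, 0.0]
finger_gap: 0.999
```

```bash
python3 pos.py; python3 - <<'E'
from h import *
s=robot.grab_frame("scene")[:,:,::-1];t=robot.grab_frame("top")[:,:,::-1]
z=lambda im,x,y,w,h: cv2.resize(im[y:y+h,x:x+w],(w*3,h*3),interpolation=cv2.INTER_CUBIC)
cv2.imwrite("pics/c7.png",np.hstack([z(s,240,80,150,200),np.vstack([z(t,370,110,90,100),z(t,190,130,90,100)])]))
E
```

```text
26.425 [ 557.312 -165.033  254.362] [0.174 0.089 0.288] d tool [ -0.944   0.634 138.96 ] rot to park [-0.001 -0.002 -0.001] F [ 0.046 -0.019  0.08 ] 0.9997592738317661 z [-0.002  0.001 -1.   ]
```

View pics/c7.png

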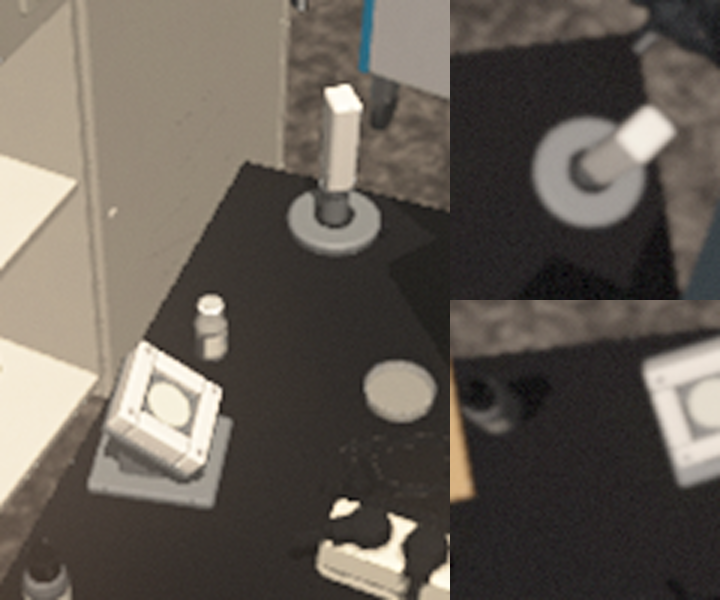

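The picture shows the meter upright on its stand, at (335,190) in the scene part. The vial (211,330), dish (400,390) and bottle (45,580) are where they started, and the gripper is clear.

```bash
python3 -c "
from plant import robot
print(robot.job_done())"
```

```text
the job is handed in; nothing more can be done
None
```

The daily check is done and handed in at about 26.5 s on the robot's clock. No verdict was reported, so this rests on my own readings.

- **Press:** I lifted the meter off its post, lined it up with the block's 35° face and felt for the tile. Contact came about 5.4 mm behind the frame's outer face. I pressed to about 4.6 N, which puts the sleeve about 4.5 mm in: 4.2 mm by force, 4.8 mm by distance moved. I held that for over 2.5 s.
- **Aim:** the arm's measured tool axis was within 0.1° of my estimate of the block's normal, and the nose within about 1 mm of my estimated middle. Those estimates come from the camera and could be off by 2–3 mm. The picture taken while pressing showed an even ring of tile around the rim.
- **Return:** the sleeve went back over the post with no side force. I let go only when the foot pushed up with about 2.9 N, at the same height as the original parked position.
- **Last look:** the meter stands upright on its stand. The vial, dish and bottle are where they were by eye. The gripper is open and clear, and the contact force is near zero. None of my checks failed or disagreed.

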